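# Fit the grinding cartridge in the sample mill

### The job

Take the grinding cartridge out of its rest and fit it in the neck of the sample mill: with its key standing on the drive, turn it under light pressure until you feel the key drop into the slot, stop turning there, then let it down until its flange lies flush on the rim, and let go. Be gentle, never force it down or round, and leave the jar, the timer and the dish where they are.

Things in the scene. Friction and masses are not known exactly. Their poses are not given: they have to be found in the camera images.
- cartridge: Grinding cartridge, 0.16 to 0.26 kg, upright in the rest. Black round flange, diameter 60 mm, 6 mm thick, on top an upright flat grip bar: 36 mm long along x, 12 mm thick along y, from 6 to 40 mm above the flange's underside. Below, a round steel shank, diameter 32 mm, 22 mm long, foot bevelled 2 mm. Origin: on the axis, in the flange's underside; z up; a half turn makes no difference
- cartridge_key (a point): Middle of the lower edge of the flat steel key under the cartridge's shank, 34 mm below the flange's underside. The key is 28 mm long along x (parallel to the grip bar), 6 mm thick along y and 12 mm high; axes as the cartridge's
- rest: Fixed grey block 80 x 80 x 50 mm with a round hole of about 36 mm in its top, in which the shank hangs; the flange lies on its top. Origin: centre of its underside; z up
- mill: Sample mill, fixed: low white housing 150 x 130 mm, top at 60 mm, with a round neck of diameter 72 mm standing up to 105 mm. Front panel with dial and rocker on the -x side. Origin: centre of its underside, on the neck's axis; z up. Its drive (see drive_top) is braked and stays where it stopped: the key slides round on it; once the key is in the slot, stop turning, for it only strains the brake (1 N m)
- mill_mouth (a point): Centre of the neck's mouth, in the plane of its rim, 105 mm above the mill's underside; axes as the mill's. The bore is round, diameter 34 mm. A key that is not over the drive's slot stands on the drive, the flange then 10.5 mm above the rim; with the drive pressed to its hard stop still 5.5 mm. Only with the key in the slot does the flange reach the rim
- drive_top (a point): Centre of the drive's top face in the bore, 23.5 mm below the rim; axes as the mill's, NOT the slot's. One slot runs straight across it, 8.6 mm wide, 16 mm deep, at an unknown angle up to 0.75 rad either side of the mill's x axis. The drive is sprung: yields from 4 N, 5 mm down to 8 N, then a hard stop; it springs back up, and the push vanishes, when the key is over the slot (within 0.08 rad)
- jar: Bystander: small white jar with screw cap, diameter 46 mm, 84 mm high, beside the mill on its +y side. Origin: centre of its underside
- timer_box: Bystander: white bench timer 62 x 62 x 17 mm, beside the mill on its +y side. Origin: centre of its underside
- dish: Bystander: petri dish, diameter 72 mm, 14 mm high, beside the rest on its -y side. Origin: centre of its underside
There are look-alikes about, which are no part of the job. Leave any orange, red or yellow look-alike of the cartridge alone.

How it is judged:
By the outcome, as a careful person would: the job done as asked, in the order asked, and still so for the second after the job is handed in, with the robot touching nothing.
It also fails if it takes over 61 s, if anything falls off the work surface, if the arm or the gripper's body presses on something with over 40 N, if the wrist force passes 120 N, or if a joint passes its speed limit or range.

### The arm

A 6-joint arm with a two-finger parallel gripper is mounted at the origin on a cart in front of the work surface, level with it; the furniture and walls round the work are solid. World frame = base frame: x ahead of the robot, y to its left, z up, the work surface at z = 0. Lengths are in mm, angles in degrees, forces in N, time in s.
With the tool pointing down it reaches from about 350 to 850 mm from the base axis. Payload 8.1 kg.
Tool frame: the origin (TCP) lies at the centre of the arm's flange, where the gripper is bolted on; the fingertips stand 173 mm ahead of it and the grasp point (between the pads) lies 155 mm ahead of it; z points along the fingers, y is the line along which they close (so a half turn about z gives the same grasp; the last joint's range is limited). The gripper opens to 85 mm and grips with 20 to 120 N. Pads are 22 mm wide; open, the fingers measure 114 mm over their backs; the gripper's body (76 mm by 85 mm) begins 54 mm behind the grasp point. The pads swing forward as they close: fully open they stand 13 mm farther back than shut.
Start: joints at [64.549, 7.471, 85.268, -0, 87.261, -4.893], TCP at [210.67, 561.805, 404.692] pointing down, gripper open.
Joint ranges: [-169.43, 169.43], [-51.17, 129.36], [1.28, 143.12], [-76.62, 256.62], [0, 156.53], [-152.29, 152.29]. Speed limits (degrees/s): [136.94, 136.94, 159.86, 180, 180, 180].

### API

Orientations are given as [roll, pitch, yaw] about the fixed x, y, z axes, in that order (R = Rz(yaw) Ry(pitch) Rx(roll)).
In Python, from bench import * gives the robot as it stands.
- The arm moves only by the shell command python3 -m jog 'ROWS' [FORCE]. ROWS is text: rows parted by semicolons, each of 7 numbers parted by spaces: the shift along the tool's x, y, z scaled (see below), then the turn, a rotation vector about the tool's x, y, z scaled (see below), then the closure, from -1 (fully open) to 1 (shut). In form: tx ty tz wx wy wz hand; .... A call has 1 to 5 rows; each row shifts and turns the commanded pose from where the row before left it, along the tool's axes as they then stand; what a row does not reach is not made up. The controller multiplies each number of a shift by 0.1 m and each number of a turn by 60 degrees. A row lasts 1/8 s, in which the tool goes at most 62.5 mm and 10.7 degrees, less where a joint would pass 70% of its speed; a pose out of reach is approached as far as the arm can. A call with a number of a shift or a turn outside -1 to 1 is refused whole. A call with a gripper value outside its range is refused whole. The fingers move at their own pace and stop on an object; FORCE is the grip in N (left out, the last holds). Time passes only in rows, so rows that do not move let the fingers close. It gives the time, the measured TCP pose, the force, the opening and the grip force at its end, in the units of the state.
- sense(): the state, without advancing time (a new reading comes with each control period).
- snapshot(name): name is "side" or "top" or "wrist"; returns a dict with "img" (420x560x3 uint8, red, green, blue), "fx", "fy", "cx", "cy" (pixels), "extrinsics" (4x4, takes a point from camera to world coordinates). Camera axes: x right, y down, z forward; pixel columns grow to the right and rows downward; lengths in mm; the calibration is good to about 2 mm. A picture is of the moment at which its call begins. There is no depth.
- hand_in(): hands the job in; it is judged then, once.
The state is a dict: "time": time; "joint_pos": joint angles; "qd": joint speeds; "joint_efforts": joint torques, N m; "tool_pos": TCP position; "tcp_rot": TCP orientation; "ft_force": force on the tool from outside, world axes, zero at the start; "wrist_torque": the same for the moment, N m; "finger_gap": finger opening in mm; "grip_force": force on a finger pad.
Only numpy, scipy, OpenCV 4.12 (cv2) and the standard library are available. Lean on these libraries where they do the work, as an engineer would, in place of code of your own. Each camera call takes 0.05 s, during which the arm holds its last target. There are 200 camera calls.

## Working session

There is one attempt and no reset: what is moved stays moved. The work goes in short steps, Python scripts to look and compute and a shell command to move; the robot and the scene stay as the last step left them, time stands still between calls to the robot, and variables do not carry over. Pictures are saved under pics/ and viewed, at most 10 in all, crops included, and the job is handed in when it is done.

```bash
mkdir -p pics; ls; python3 - <<'E'
from bench import *
import cv2,numpy as np
s=sense();print(s)
for n in("side","top"):
    d=snapshot(n);cv2.imwrite(f"pics/{n}0.png",d["img"][:,:,::-1]);print(n,d["fx"],d["fy"],d["cx"],d["cy"],np.round(d["extrinsics"],3).tolist())
E
```

```text
pics
{'time': 0.0, 'joint_pos': array([ 6.45490077e+01,  7.51573791e+00,  8.53314843e+01, -1.60959641e-03,
        8.72616322e+01, -4.89357763e+00]), 'qd': array([ 0.04006714, -0.07120441, -0.05853761,  0.00028279, -0.09634407,
        0.03443734]), 'joint_efforts': array([ 4.77439644e-04, -5.69386768e+01, -5.00558925e+01, -8.68413872e-05,
        1.44804135e-02, -2.75316989e-05]), 'tool_pos': array([210.57320019, 561.57904835, 403.61642828]), 'tcp_rot': array([-1.79891405e+02, -7.68409382e-03,  1.59442656e+02]), 'ft_force': array([ 0.52184916, -0.10402898, -0.19623517]), 'wrist_torque': array([-0.00964118, -0.03606748,  0.03990613]), 'grip_force': 0.0, 'finger_gap': 85.54572007319427}
side 380.63446411292347 380.63446411292347 280.077880257337 212.1529396361478 [[0.995, -0.032, 0.094, 412.598], [-0.1, -0.333, 0.938, -853.124], [0.001, -0.942, -0.335, 382.213], [0.0, 0.0, 0.0, 1.0]]
top 426.41693428222084 426.41693428222084 276.55367981242017 207.72033565436013 [[0.005, -0.989, 0.147, 331.675], [-1.0, -0.002, 0.019, -70.784], [-0.019, -0.147, -0.989, 1122.997], [0.0, 0.0, 0.0, 1.0]]
```

View pics/top0.png

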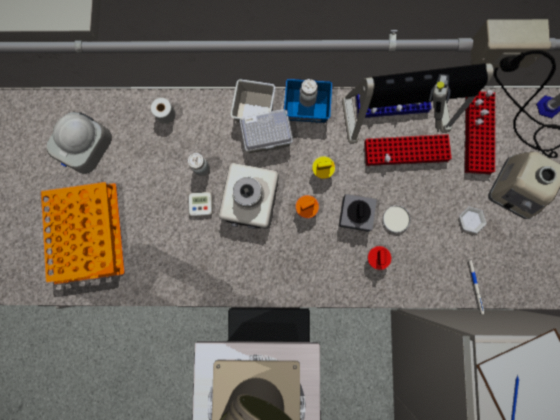

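View pics/side0.png

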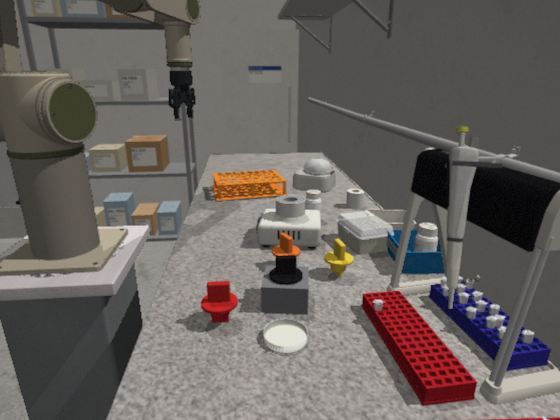

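The top view shows the rest with the black cartridge at about (359,212), the mill neck at (247,191), the orange look-alike at (307,207), the yellow one at (323,167), the red one at (379,258), and the dish at (396,219).

```bash
cat > h.py <<'E'
from bench import *
import cv2,numpy as np
from scipy.spatial.transform import Rotation as R
def ray(d,u,v,z):
    E=np.array(d["extrinsics"]);r=E[:3,:3]@[(u-d["cx"])/d["fx"],(v-d["cy"])/d["fy"],1]
    return E[:3,3]+r*(z-E[2,3])/r[2]
def proj(d,p):
    E=np.array(d["extrinsics"]);c=E[:3,:3].T@(np.array(p)-E[:3,3]);return np.array([d["fx"]*c[0]/c[2]+d["cx"],d["fy"]*c[1]/c[2]+d["cy"]])
def pose():
    s=sense();return s["tool_pos"],R.from_euler("xyz",s["tcp_rot"],degrees=True)
def goto(p,yaw):  # needed shift and turn in tool axes, row units
    t,r=pose();sh=r.inv().apply(np.array(p)-t)/100
    w=(r.inv()*R.from_euler("xyz",[180,0,yaw],degrees=True)).as_rotvec(degrees=True)/60
    return np.round(sh,3),np.round(w,3)
E
python3 - <<'E'
from h import *
d=snapshot("top")
for n,u,v,z in(("cart bar top",359,211,90),("flange",359,212,56),("neck",247,191,105),("orange",307,207,40),("rest top",359,212,50),("jar",196,162,84)):print(n,ray(d,u,v,z).round(1))
c=d["img"][150:265,210:420,::-1];cv2.imwrite("pics/crop.png",cv2.resize(c,None,fx=3.8,fy=3.8,interpolation=2))
E
```

```text
cart bar top [ 477.4 -251.7   90. ]
flange [ 479.7 -257.6   56. ]
neck [523.7  21.1 105. ]
orange [ 494.5 -127.8   40. ]
rest top [ 480.5 -258.7   50. ]
jar [601.6 152.5  84. ]
```

View pics/crop.png

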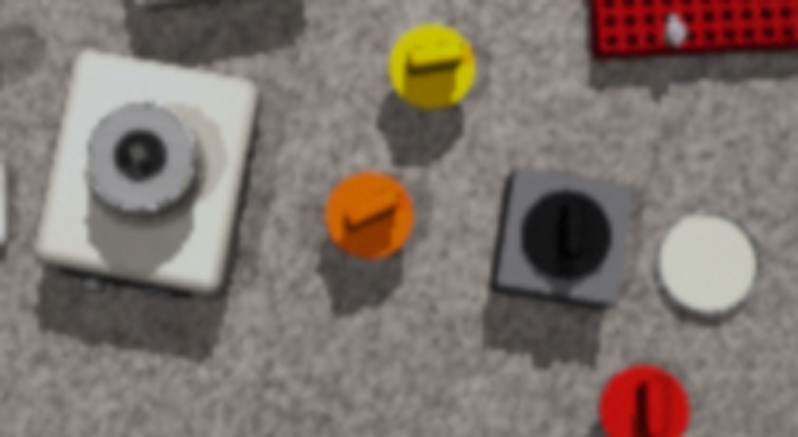

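The crop shows the cartridge flange at full-frame pixel (358.9,211.6), with the bar along about world x. The neck is at (247.6,191.6), and the mill is yawed about -11°. I'll square the tool to yaw 180 and go over to the rest.

```bash
python3 -m jog '0 0 0 0 0 -0.172 -1;0 0 0 0 0 -0.172 -1;-.19 -.585 0 0 0 0 -1;-.19 -.585 0 0 0 0 -1;-.19 -.585 0 0 0 0 -1'
python3 -m jog '-.19 -.585 0 0 0 0 -1;-.19 -.585 0 0 0 0 -1;-.19 -.585 0 0 0 0 -1;-.19 -.585 0 0 0 0 -1;-.19 -.585 0 0 0 0 -1'
python3 -m jog '-.19 -.585 0 0 0 0 -1;-.19 -.585 0 0 0 0 -1;-.19 -.585 0 0 0 0 -1;-.19 -.585 0 0 0 0 -1;0 0 0 0 0 0 -1'
python3 - <<'E'
from h import *
print(goto([479,-256,400],180))
d=snapshot("wrist");cv2.imwrite("pics/w1.png",d["img"][:,:,::-1])
for p in([479,-256,90],[479,-256,56]):print(proj(d,p))
E
```

```text
time: 0.78
tool_pos: [268.1, 384.7, 404.2]
tcp_rot: [-180.0, -0.0, -179.9]
ft_force: [1.4, 0.4, 0.7]
finger_gap: 85.8
grip_force: 0.0
time: 1.4
tool_pos: [363.3, 92.1, 404.7]
tcp_rot: [180.0, 0.1, -179.9]
ft_force: [2.0, -0.1, 0.9]
finger_gap: 85.2
grip_force: 0.0
time: 2.02
tool_pos: [439.9, -143.4, 403.8]
tcp_rot: [-180.0, -0.1, 179.8]
ft_force: [-0.3, 1.3, 0.3]
finger_gap: 85.5
grip_force: 0.0
(array([-0.395, -1.124,  0.037]), array([-0.   , -0.002, -0.004]))
[156.05055036 241.65655631]
[167.72372476 229.47949609]
```

View pics/w1.png

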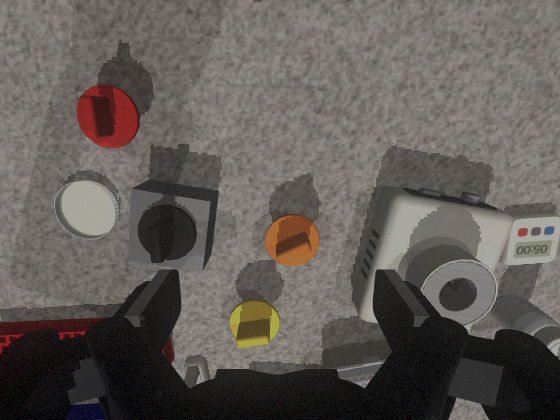

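The wrist view puts the flange at about (168,232) and the prediction was (168,229), so the estimate holds. I'll go above it and look from close by.

```bash
python3 -m jog '-.2 -.56 0 0 0 0 -1;-.195 -.56 0.15 0 0 0 -1;0 0 .55 0 0 0 -1;0 0 0 0 0 0 -1'
python3 - <<'E'
from h import *
print(goto([479,-256,233],180))
d=snapshot("wrist");cv2.imwrite("pics/w2.png",np.clip(d["img"][:,:,::-1].astype(float)*2,0,255))
for p in([479,-256,90],[497,-256,90],[461,-256,90],[479,-256,56]):print(proj(d,p))
E
```

```text
time: 2.58
tool_pos: [477.7, -249.8, 329.7]
tcp_rot: [179.7, -0.5, -179.9]
ft_force: [0.0, 0.9, -0.2]
finger_gap: 85.5
grip_force: 0.0
(array([-0.021, -0.067,  0.966]), array([ 0.006, -0.008,  0.002]))
[266.91742307 231.178971  ]
[267.08356854 255.81435919]
[266.74363274 205.41003395]
[267.86312036 216.73735502][ WARN:0@0.685] global loadsave.cpp:1063 imwrite_ Unsupported depth image for selected encoder is fallbacked to CV_8U.
```

View pics/w2.png

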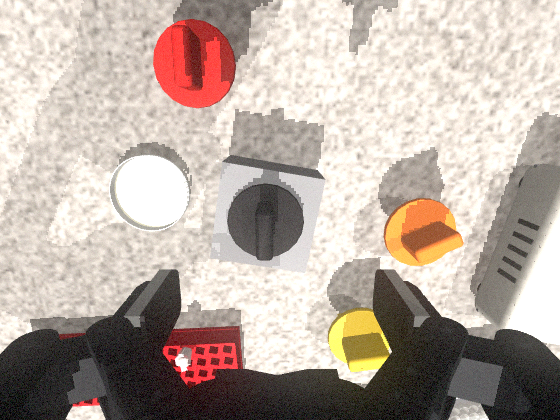

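The flange centre is at (265,220) against a predicted (268,217), and the bar top is at (265,232). That puts the cartridge at about (481,-258), with the bar parallel to x within about 1°. First I'll check that the arm has settled.

```bash
python3 -m jog '0 0 0 0 0 0 -1;0 0 0 0 0 0 -1'
python3 - <<'E'
from h import *
print(goto([481,-258,233],180))
E
```

```text
time: 2.88
tool_pos: [480.1, -251.4, 337.5]
tcp_rot: [-179.9, 0.2, -179.8]
ft_force: [0.5, -0.3, 0.8]
finger_gap: 85.0
grip_force: 0.0
(array([-0.005, -0.063,  1.046]), array([-0.002,  0.003,  0.003]))
```

```bash
python3 -m jog '-.02 -.06 .3 0 0 0 -1;0 0 .4 0 0 0 -1;0 0 .2 0 0 0 -1;0 0 0 0 0 0 -1;0 0 0 0 0 0 -1'
python3 - <<'E'
from h import *
print(goto([481,-258,233],180))
d=snapshot("wrist");cv2.imwrite("pics/w3.png",np.clip(d["img"][:,:,::-1].astype(float)*2,0,255).astype(np.uint8))
E
```

```text
time: 3.5
tool_pos: [482.1, -258.1, 246.8]
tcp_rot: [-179.9, 0.1, -179.9]
ft_force: [-0.2, 0.0, 0.3]
finger_gap: 85.6
grip_force: 0.0
(array([0.011, 0.001, 0.138]), array([-0.002,  0.002,  0.002]))
```

View pics/w3.png

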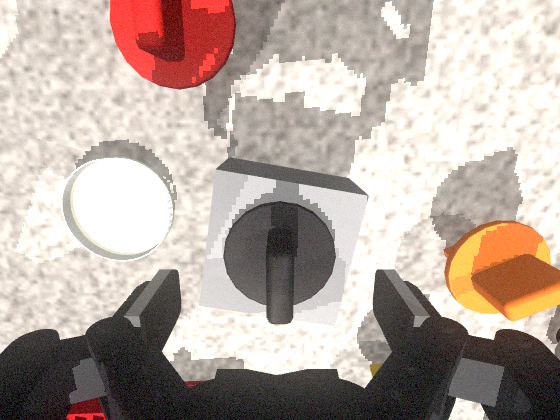

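The jaws are centred on the bar: bar at column 280, pads at 178 and 374. I'll lower and grip.

```bash
python3 -m jog '0 0 .12 0 0 0 -1;0 0 0 0 0 0 -1;0 0 0 0 0 0 1;0 0 0 0 0 0 1;0 0 0 0 0 0 1' 60
python3 -m jog '0 0 0 0 0 0 1;0 0 0 0 0 0 1;0 0 0 0 0 0 1;0 0 0 0 0 0 1'
```

```text
time: 4.18
tool_pos: [481.4, -257.9, 232.9]
tcp_rot: [-180.0, 0.0, -179.9]
ft_force: [0.4, 0.2, 1.0]
finger_gap: 32.3
grip_force: 0.0
time: 4.68
tool_pos: [481.5, -257.9, 233.0]
tcp_rot: [-180.0, 0.0, -179.9]
ft_force: [0.3, -0.7, 3.0]
finger_gap: 11.2
grip_force: 59.0
```

```bash
python3 -m jog '0 0 -.2 0 0 0 1;0 0 -.4 0 0 0 1;0 0 -.5 0 0 0 1;0 0 -.4 0 0 0 1;-.1 .55 0 0 0 0 1'
python3 -m jog '-.1 .55 0 0 0 0 1;-.1 .55 0 0 0 0 1;-.1 .55 0 0 0 0 1;0 0 0 0 0 0 1;0 0 0 0 0 0 1'
python3 - <<'E'
from h import *
d=snapshot("wrist");cv2.imwrite("pics/w4.png",np.clip(d["img"][:,:,::-1].astype(float)*2,0,255).astype(np.uint8))
t,r=pose();print(proj(d,t+r.apply([0,0,183])),proj(d,t+r.apply([0,0,183-40])),proj(d,[523.7,21.1,105]))
E
```

```text
time: 5.3
tool_pos: [491.8, -205.1, 386.9]
tcp_rot: [-179.8, 0.3, 179.8]
ft_force: [1.1, 0.6, -2.9]
finger_gap: 11.2
grip_force: 59.1
time: 5.92
tool_pos: [520.8, -37.7, 382.0]
tcp_rot: [-180.0, -0.1, -179.9]
ft_force: [0.2, -0.9, -2.5]
finger_gap: 10.8
grip_force: 59.5
[277.47010691 262.77052993] [277.80086408 306.71673496] [352.93771398 215.15749504]
```

View pics/w4.png

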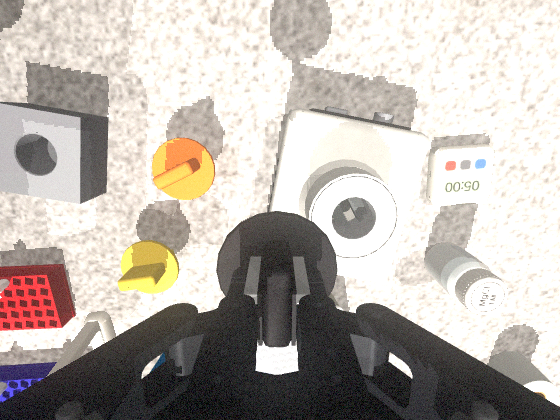

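The flange is centred at (277,263), exactly where a centred grasp puts it, and the neck rim is at (353,215), which matches (523.7,21.1). The drive shows in the bore at (350,211), so I'll zoom in on it.

```bash
python3 - <<'E'
from h import *
d=snapshot("wrist")
c=d["img"][165:265,300:405,::-1].astype(float)
cv2.imwrite("pics/w5.png",cv2.resize(np.clip(c*2.5,0,255).astype(np.uint8),None,fx=5.5,fy=5.5,interpolation=2))
q=[523.7,21.1,81.5];print(proj(d,q)); 
E
```

```text
[347.56519828 206.9834871 ]
```

View pics/w5.png

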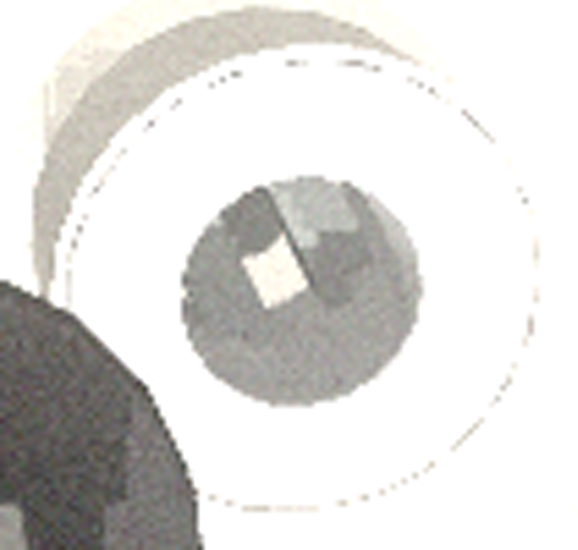

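The slot wall runs from (265,185) to (320,300) in the crop, which gives a world yaw of about +25° (+37° from the mill's x axis, within range). I'll start about 13° short of that, stand the key on the drive, then turn up to it.

```bash
python3 -m jog '-.03 .588 0 0 0 0 1;0 0 .3 0 0 -.17 1;0 0 0 0 0 -.03 1;0 0 0 0 0 0 1;0 0 0 0 0 0 1'
python3 -m jog '0 0 0 0 0 0 1;0 0 0 0 0 0 1'
python3 - <<'E'
from h import *
print(goto([523.7,21.1,318],-168),sense()["ft_force"])
E
```

```text
time: 6.65
tool_pos: [524.4, 20.1, 354.0]
tcp_rot: [-180.0, 0.1, -168.1]
ft_force: [-0.6, -0.5, -2.3]
finger_gap: 11.0
grip_force: 59.9
time: 6.9
tool_pos: [524.1, 20.8, 353.2]
tcp_rot: [-180.0, 0.0, -168.0]
ft_force: [-0.2, -0.0, -2.2]
finger_gap: 11.0
grip_force: 59.9
(array([0.003, 0.004, 0.352]), array([-0.   ,  0.001,  0.   ])) [-0.23780614 -0.04576704 -2.22002715]
```

```bash
python3 -m jog '0 0 .15 0 0 0 1;0 0 .13 0 0 0 1;0 0 .04 0 0 0 1;0 0 .04 0 0 0 1;0 0 0 0 0 0 1'
python3 -m jog '0 0 .04 0 0 0 1;0 0 0 0 0 0 1'
python3 -m jog '0 0 .04 0 0 0 1;0 0 0 0 0 0 1'
```

```text
time: 7.52
tool_pos: [523.9, 21.1, 316.5]
tcp_rot: [180.0, -0.0, -167.9]
ft_force: [0.3, 0.0, -2.3]
finger_gap: 10.8
grip_force: 60.0
time: 7.78
tool_pos: [523.9, 21.1, 312.5]
tcp_rot: [180.0, -0.0, -167.9]
ft_force: [-0.7, -0.8, -2.6]
finger_gap: 10.8
grip_force: 60.0
time: 8.02
tool_pos: [523.8, 21.1, 308.2]
tcp_rot: [180.0, -0.0, -167.9]
ft_force: [0.6, -0.6, -2.9]
finger_gap: 10.9
grip_force: 60.0
```

```bash
for i in 1; do python3 -m jog '0 0 .03 0 0 0 1;0 0 0 0 0 0 1'; done
python3 -m jog '0 0 .03 0 0 0 1;0 0 0 0 0 0 1'
python3 -m jog '0 0 .02 0 0 0 1;0 0 0 0 0 0 1'
```

```text
time: 8.28
tool_pos: [524.0, 21.2, 305.5]
tcp_rot: [180.0, 0.0, -167.9]
ft_force: [0.4, 0.9, -2.9]
finger_gap: 11.0
grip_force: 59.9
time: 8.52
tool_pos: [524.0, 21.3, 302.6]
tcp_rot: [180.0, 0.0, -167.9]
ft_force: [1.3, 3.1, -3.4]
finger_gap: 10.9
grip_force: 59.8
time: 8.78
tool_pos: [524.0, 21.3, 300.7]
tcp_rot: [180.0, 0.0, -167.9]
ft_force: [1.5, 3.7, -2.6]
finger_gap: 10.9
grip_force: 60.0
```

```bash
python3 -m jog '-.003 .005 .015 0 0 0 1;0 0 0 0 0 0 1'
python3 -m jog '0 0 .015 0 0 0 1;0 0 0 0 0 0 1'
python3 -m jog '0 0 .01 0 0 0 1;0 0 0 0 0 0 1'
```

```text
time: 9.02
tool_pos: [524.1, 21.6, 299.0]
tcp_rot: [-180.0, -0.0, -167.9]
ft_force: [1.7, 2.2, -2.7]
finger_gap: 11.6
grip_force: 60.1
time: 9.28
tool_pos: [524.2, 21.5, 297.9]
tcp_rot: [-180.0, 0.0, -167.9]
ft_force: [0.2, 1.8, 0.8]
finger_gap: 11.0
grip_force: 60.5
time: 9.52
tool_pos: [524.2, 21.5, 297.0]
tcp_rot: [-180.0, 0.0, -167.9]
ft_force: [-0.5, 2.3, 2.9]
finger_gap: 11.4
grip_force: 60.8
```

The key stands on the drive with about 5 N of push. Now I'll turn in small steps.

```bash
python3 -m jog '0 0 .007 0 0 -.04 1;0 0 0 0 0 0 1'
python3 -m jog '0 0 0 0 0 -.04 1;0 0 0 0 0 0 1'
python3 - <<'E'
from h import *
print(sense()["wrist_torque"])
E
```

```text
time: 9.78
tool_pos: [524.2, 21.5, 296.2]
tcp_rot: [-180.0, 0.0, -165.5]
ft_force: [-0.2, 1.4, 2.6]
finger_gap: 10.9
grip_force: 60.9
time: 10.02
tool_pos: [524.3, 21.5, 296.2]
tcp_rot: [-180.0, 0.0, -163.2]
ft_force: [-0.6, 0.7, 3.7]
finger_gap: 11.4
grip_force: 60.8
[ 0.17048431 -0.03566306 -0.03966475]
```

```bash
python3 -m jog '0 0 0 0 0 -.035 1;0 0 0 0 0 0 1'
```

```text
time: 10.28
tool_pos: [524.2, 21.5, 296.1]
tcp_rot: [-180.0, 0.0, -161.0]
ft_force: [0.4, 0.4, 2.8]
finger_gap: 10.8
grip_force: 60.8
```

```bash
python3 -m jog '0 0 0 0 0 -.035 1;0 0 0 0 0 0 1'
```

```text
time: 10.52
tool_pos: [524.2, 21.5, 296.1]
tcp_rot: [-180.0, 0.0, -158.9]
ft_force: [1.4, -0.1, 2.8]
finger_gap: 10.8
grip_force: 60.8
```

```bash
python3 -m jog '0 0 0 0 0 -.035 1;0 0 0 0 0 0 1'
```

```text
time: 10.78
tool_pos: [524.1, 21.5, 296.0]
tcp_rot: [-180.0, -0.0, -156.8]
ft_force: [0.5, -0.2, 2.3]
finger_gap: 11.0
grip_force: 60.8
```

```bash
python3 -c "
from h import *
print(sense()['wrist_torque'],sense()['ft_force'])"
```

```text
[-0.11630798 -0.17959801  0.04307467] [ 0.45341543 -0.23479399  2.28398167]
```

```bash
python3 -m jog '0 0 0 0 0 -.035 1;0 0 0 0 0 0 1'
```

```text
time: 11.02
tool_pos: [523.8, 21.7, 295.3]
tcp_rot: [180.0, -0.1, -154.7]
ft_force: [0.5, 0.6, -2.3]
finger_gap: 11.0
grip_force: 60.1
```

The push has vanished at yaw 25.3° and z has dropped. I'll stop turning and lower gently.

```bash
python3 -m jog '0 0 .02 0 0 0 1;0 0 0 0 0 0 1'
python3 -m jog '0 0 .02 0 0 0 1;0 0 0 0 0 0 1'
```

```text
time: 11.28
tool_pos: [523.9, 21.7, 293.3]
tcp_rot: [180.0, -0.1, -154.7]
ft_force: [0.9, -0.5, -3.2]
finger_gap: 11.1
grip_force: 60.0
time: 11.52
tool_pos: [524.0, 21.6, 291.6]
tcp_rot: [180.0, -0.0, -154.7]
ft_force: [-0.5, -0.3, -2.6]
finger_gap: 11.1
grip_force: 60.0
```

```bash
python3 -c "
from h import *
print(sense()['wrist_torque'],sense()['ft_force'])"
```

```text
[ 0.03977576 -0.03393035 -0.01044039] [-0.4896161  -0.3334171  -2.57552485]
```

```bash
python3 -m jog '0 0 .015 0 0 0 1;0 0 0 0 0 0 1'
python3 -m jog '0 0 .01 0 0 0 1;0 0 0 0 0 0 1'
```

```text
time: 11.78
tool_pos: [524.0, 21.6, 290.3]
tcp_rot: [180.0, -0.0, -154.7]
ft_force: [-0.4, 1.0, -3.2]
finger_gap: 11.0
grip_force: 60.0
time: 12.02
tool_pos: [524.1, 21.7, 289.4]
tcp_rot: [180.0, -0.0, -154.7]
ft_force: [0.3, 0.6, -2.8]
finger_gap: 11.0
grip_force: 60.0
```

```bash
python3 -m jog '0 0 .005 0 0 0 1;0 0 0 0 0 0 1'
```

```text
time: 12.28
tool_pos: [524.1, 21.7, 289.0]
tcp_rot: [180.0, 0.0, -154.7]
ft_force: [-1.1, 1.4, -3.0]
finger_gap: 11.0
grip_force: 60.0
```

```bash
python3 -m jog '0 0 .005 0 0 0 1;0 0 0 0 0 0 1'
```

```text
time: 12.52
tool_pos: [524.1, 21.6, 288.5]
tcp_rot: [180.0, 0.0, -154.7]
ft_force: [-0.8, 1.6, -2.1]
finger_gap: 10.9
grip_force: 60.1
```

```bash
python3 -m jog '0 0 .005 0 0 0 1;0 0 0 0 0 0 1'
```

```text
time: 12.78
tool_pos: [524.1, 21.6, 288.0]
tcp_rot: [180.0, 0.0, -154.7]
ft_force: [-0.4, 2.0, -2.8]
finger_gap: 11.1
grip_force: 60.1
```

```bash
python3 -m jog '0 0 .003 0 0 0 1;0 0 0 0 0 0 1'
```

```text
time: 13.02
tool_pos: [524.2, 21.6, 288.0]
tcp_rot: [-180.0, 0.0, -154.7]
ft_force: [-2.8, 1.4, 1.2]
finger_gap: 11.1
grip_force: 60.6
```

Contact came at z = 288, exactly the flush height. I'll release and back off.

```bash
python3 -m jog '0 0 0 0 0 0 0;0 0 0 0 0 0 0;0 0 0 0 0 0 0;0 0 0 0 0 0 0;0 0 0 0 0 0 0'
python3 -m jog '0 0 -.1 0 0 0 0;0 0 -.4 0 0 0 0;0 0 -.5 0 0 0 0;.5 0 0 0 0 0 0;0 0 0 0 0 0 0'
python3 - <<'E'
from h import *
d=snapshot("side");b=d["img"][190:270,230:350,::-1].astype(float)
w=snapshot("wrist")["img"][:,:,::-1].astype(float)
f=lambda i,s:cv2.resize(np.clip(i*1.6,0,255).astype(np.uint8),s,interpolation=2)
cv2.imwrite("pics/end.png",np.hstack([f(b,(450,300)),f(w,(350,300))]))
E
```

```text
time: 13.65
tool_pos: [524.1, 21.6, 287.7]
tcp_rot: [-180.0, 0.0, -154.7]
ft_force: [0.5, -0.3, -0.4]
finger_gap: 43.0
grip_force: 0.0
time: 14.28
tool_pos: [477.1, -0.4, 388.5]
tcp_rot: [-180.0, 0.0, -154.8]
ft_force: [0.1, 0.4, -0.1]
finger_gap: 42.8
grip_force: 0.0
```

View pics/end.png

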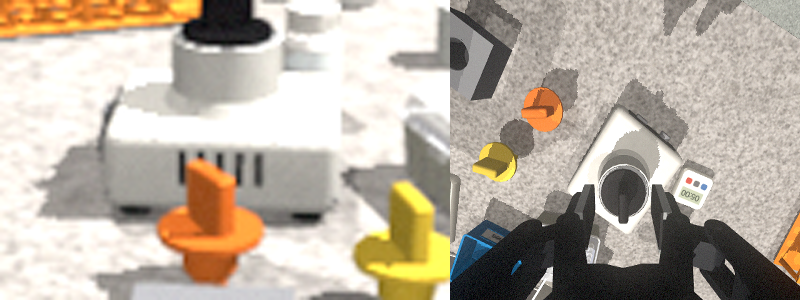

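The final picture shows the black flange lying flush on the neck at about (225,30) in the left half. The gripper is clear, and the neighbours it shows are undisturbed.

```bash
python3 -c "
from bench import *
print(hand_in())"
```

```text
the job is handed in; nothing more can be done
None
```

The cartridge is seated flush in the mill's neck, with its key felt dropping into the slot at about 25° world yaw; it is released, and the job was handed in at about 14 s with no verdict returned.

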